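# Right the tipped caddy and hang it on its hook

### The job

The yellow caddy has been left tipped over on its side. Stand it upright on the bench and let go of it, then take it again by its wooden handle bar and hang it on the yellow hook, with the hook near the middle of the bar so that it hangs level and free. Leave the blue caddy and the other loose things (glue tub, screwdriver, hammer, wood offcut) where they are.

Things in the scene. Friction and masses are not known exactly. Their poses are not given: they have to be found in the camera images.
- yellow_caddy: Yellow open wooden tray with a bar handle, 0.35 kg, loose, starts lying on its -x side. 70 (x) x 150 (y) x 145 mm (z); origin: centre of the underside; z from underside to handle, y along the bar. Walls 8 mm thick; long walls 45 mm high; end plates at y = +-71 mm, 70 mm wide up to z = 90, then 36 mm wide to z = 145.
- yellow_caddy_handle (a point): Middle of the yellow caddy's handle, a round wooden bar of 16 mm diameter along the caddy's y, its axis at the caddy's z = 130 mm; 134 mm of it is free between the end plates, with 77 mm of open space between bar and long walls. While the caddy lies, the bar is level, 35 mm above the bench. Axes as the caddy's.
- yellow_hook: Yellow hook stand, fixed. Origin: foot of the post on the bench, z up. Foot 110 x 100 x 12 mm, post 16 mm thick, 270 mm high. The hook, a 10 mm round bar, points to the stand's own -x: its axis slopes from z = 262 at the post to z = 250 at x = -45, is level to x = -80, then turns up to its tip at x = -100, z = 270 mm.
- yellow_hook_seat (a point): where the centre of a hung 16 mm bar lies on the yellow hook: 62.5 mm to the stand's -x of the post, 263 mm above the bench; axes as the stand's. A hung bar runs along the stand's y.
- blue_hook: Blue hook stand, fixed, the same shape as the yellow one; stays empty. Origin: foot of the post on the bench.
- blue_caddy: Blue caddy, the same shape and axes as the yellow one, loose, standing upright; a bystander. Origin: centre of the underside.
- glue_tub: white glue tub with blue cap, 72 mm across, 85 mm high, loose bystander; origin: centre of the underside
- screwdriver: red-handled screwdriver, 190 mm long, lying along its own x, loose bystander
- hammer: hammer, 260 mm long, lying along its own x, loose bystander
- offcut: pale wood offcut 120 x 45 x 30 mm, loose bystander; origin: centre of the underside

How it is judged:
On the way:
1. the yellow caddy stands upright on the bench, at rest and let go (angle between yellow_caddy's own z axis and vertical below 0.12 rad and height (world z) of yellow_caddy below 0.012 m and linear speed of yellow_caddy below 0.03 m/s and contact force between yellow_caddy and the arm below 0.1 N and contact force between yellow_caddy and the fingers below 0.1 N), for 0.3 s.
At the end, for the whole second after the job is handed in: The yellow caddy hangs by its bar on the yellow hook: the middle of the bar within 30 mm of the hook's seat along and across the hook and at seat height (12 mm below to 20 mm above), its own z within 0.35 rad of vertical, its weight on the hook, at rest (below 0.06 m/s), released (x of yellow_caddy_handle in the frame of yellow_hook_seat between -0.03 and 0.03 m and y of yellow_caddy_handle in the frame of yellow_hook_seat between -0.03 and 0.03 m and z of yellow_caddy_handle in the frame of yellow_hook_seat between -0.012 and 0.02 m and angle between yellow_caddy's own z axis and vertical below 0.35 rad and contact force between yellow_caddy and yellow_hook above 1 N and linear speed of yellow_caddy below 0.06 m/s); the robot touches nothing.
It fails at once if the blue caddy is moved by more than 40 mm (distance of blue_caddy from where it was at the start of the episode above 0.04 m).
It fails at once if the glue tub, screwdriver, hammer or offcut is moved by more than 40 mm (distance of any of glue_tub, screwdriver, hammer, offcut from where it was at the start of the episode above 0.04 m).
It also fails if it takes over 64 s, if anything falls off the work surface, if the arm or the gripper's body presses on something with over 40 N, if the wrist force passes 120 N, or if a joint passes its speed limit or range.

### The arm

A 7-joint arm with a two-finger parallel gripper is mounted at the origin on the work surface. World frame = base frame: x ahead of the robot, y to its left, z up, the work surface at z = 0. Lengths are in m, angles in rad, forces in N, time in s.
With the tool pointing down it reaches from about 0.35 to 0.9 m from the base axis. Payload 7.2 kg.
Tool frame: the origin (TCP) lies midway between the tips of the shut fingers; the grasp point (between the pads) lies 19 mm behind it; z points along the fingers, x is the direction in which the jaws open and shut, and the axes are right-handed (so a half turn about z gives the same grasp; the last joint's range is limited). The gripper opens to 88 mm and grips with 3 to 60 N. Pads are 20 mm wide; open, the fingers measure 115 mm over their backs; the gripper's body (75 mm by 178 mm) begins 61 mm behind the grasp point.
Start: joints at [1.104, 0.411, -0.013, 1.596, 0.006, 1.134, -0.082], TCP at [0.243, -0.576, 0.223] pointing down, gripper open.
Joint ranges: [-2.95, 2.95], [-0.29, 1.99], [-1.47, 1.44], [0.14, 2.54], [-1.03, 4.17], [0.13, 1.85], [-2.86, 2.86]. Speed limits (rad/s): [2.39, 2.39, 3.01, 3.01, 3.14, 3.14, 3.14].

### API

Orientations are given as a unit quaternion [x, y, z, w].
In Python, from cell import bot gives the robot as it stands. The module is installed in compiled form; this text tells all that it offers.
- The arm moves only by the tool carry_out, never from a script. Its argument "rows" is a list of rows, each a list of 3 entries, a list of its own where there are three numbers: the shift along the world's x, y, z in cm, then the turn, a rotation vector about the world's x, y, z in degrees, then the closure, from 0 (fully open) to 1 (shut). A call has 1 to 8 rows; each row shifts and turns the commanded pose from where the row before left it; what a row does not reach is not made up. A row lasts 1/12 s, in which the tool goes at most 41.7 mm and 7.16 degrees, less where a joint would pass 70% of its speed; a pose out of reach is approached as far as the arm can. A call with a gripper value outside its range is refused whole. The fingers move at their own pace and stop on an object; "newtons" is the grip in N (left out, the last holds). Time passes only in rows, so rows that do not move let the fingers close. It gives the time, the measured TCP pose, the force and the opening at its end, in the units of the state.
- bot.read_state(): the state, without advancing time (a new reading comes with each control period).
- bot.capture(name): name is "scene" or "top" or "wrist"; returns the picture (420x560x3 uint8, blue, green, red); there is no depth.
- bot.camera_model(name): a dict with "fov_y" (degrees; the focal length in pixels is half the picture's height over the tangent of half this angle, whatever the lens; pixels are square), "cx", "cy" (the principal point, pixels), "pose" (4x4, takes a point from camera to world coordinates); the wrist camera has in their place "hand_eye" (4x4, takes a point from camera to tool coordinates, whose origin is the TCP and whose axes are the tool frame's). Camera axes: x right, y down, z forward; pixel columns grow to the right and rows downward; lengths in m; the calibration is good to about 2 mm. A picture is of the moment at which its call begins: read the wrist's pose just before it. camera_model takes no time and is no camera call.
- bot.job_done(): hands the job in, once; it reports no verdict.
The state is a dict: "time": time; "q": joint angles; "qd": joint speeds; "tau": joint torques, N m; "position": TCP position; "eef_rot": TCP orientation; "contact_force": force on the tool from outside, world axes, zero at the start; "torque": the same for the moment, N m; "gripper_width": finger opening in m.
Only numpy, scipy, OpenCV 4.12 (cv2) and the standard library are available. Lean on these libraries where they do the work, as an engineer would, in place of code of your own. Each camera call takes 0.05 s, during which the arm holds its last target. There are 200 camera calls.

## Working session

There is one attempt and no reset: what is moved stays moved. The work goes in short steps, Python scripts to look and compute and a tool call to move; the robot and the scene stay as the last step left them, time stands still between calls to the robot, and variables do not carry over. Pictures are saved under pics/ and viewed, about 8 in all and at most 12, crops included, and the job is handed in when it is done.

Besides the shell and the picture viewer there is one more tool, called after "Call:" as a command line: name --argument value ..., lists and objects as JSON in quotes. carry_out: Moves the arm, as the interface text tells. Its arguments: {"type":"object","properties":{"rows":{"type":"array"},"newtons":{"type":"number"}},"required":["rows"]}

```bash
mkdir -p pics
python3 - <<'E'
from cell import bot
import cv2,numpy as np
np.set_printoptions(precision=4,suppress=True)
for n in ["scene","top"]:
    cv2.imwrite(f"pics/{n}0.png",cv2.resize(bot.capture(n),None,fx=1.42,fy=1.42,interpolation=cv2.INTER_CUBIC))
    m=bot.camera_model(n);print(n,m)
print(bot.camera_model("wrist"));s=bot.read_state();print(s)
E
```

```text
scene {'fov_y': 45.758809103185435, 'cx': 281.57426992655394, 'cy': 211.2421257978593, 'pose': array([[ 0.3821,  0.6438, -0.663 ,  1.4704],
       [ 0.924 , -0.2527,  0.2871, -0.3929],
       [ 0.0173, -0.7223, -0.6914,  1.1273],
       [ 0.    ,  0.    ,  0.    ,  1.    ]])}
top {'fov_y': 44.07559319519881, 'cx': 279.96645545171964, 'cy': 212.7206370768304, 'pose': array([[-0.0154, -0.9926,  0.1208,  0.3644],
       [-0.9997,  0.0178,  0.0182, -0.0205],
       [-0.0202, -0.1205, -0.9925,  1.7572],
       [ 0.    ,  0.    ,  0.    ,  1.    ]])}
{'fov_y': 70.31830580325676, 'cx': 280.3011841096311, 'cy': 209.55504600704913, 'hand_eye': array([[ 1.    , -0.0018, -0.0001, -0.0002],
       [ 0.0017,  0.9543,  0.2987, -0.0825],
       [-0.0005, -0.2987,  0.9543, -0.1622],
       [ 0.    ,  0.    ,  0.    ,  1.    ]])}
{'time': 0.1, 'q': array([ 1.1038,  0.4118, -0.0127,  1.5969,  0.0056,  1.1343, -0.0822]), 'qd': array([-0.0013, -0.0011, -0.0008, -0.0024,  0.0004, -0.0014,  0.0001]), 'tau': array([  0.003 , -58.9099,   0.6439, -29.1711,  -0.0537,   0.0145,
         0.    ]), 'position': array([ 0.2425, -0.5756,  0.2219]), 'eef_rot': array([ 0.8332, -0.553 , -0.0006, -0.0003]), 'contact_force': array([-0.1638, -0.7708, -0.0607]), 'torque': array([ 0.0028, -0.0075, -0.0164]), 'gripper_width': 0.08766686329640885}
```

View pics/top0.png

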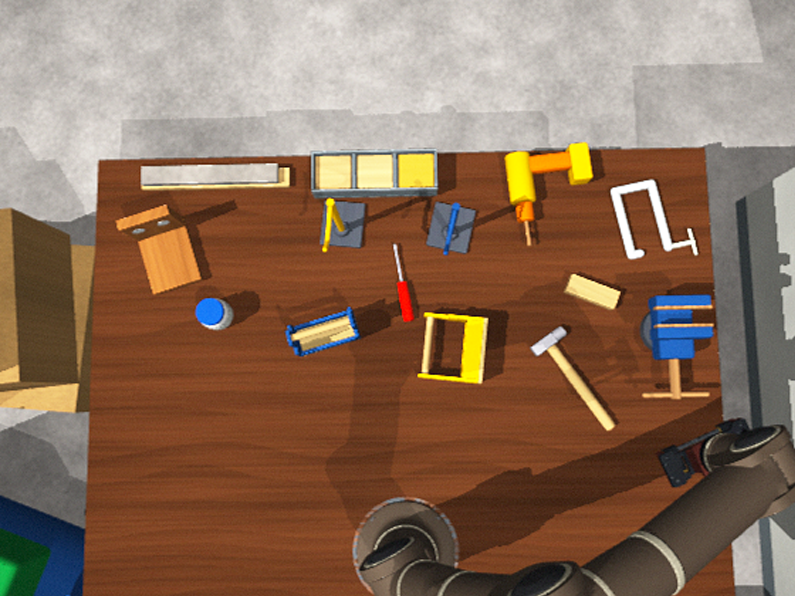

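View pics/scene0.png

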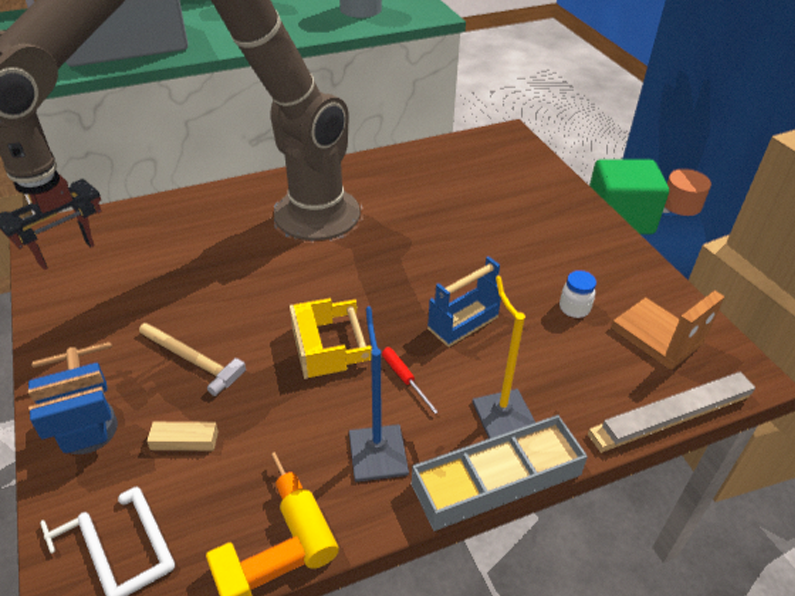

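The top view shows the yellow caddy lying at about (455,348), its bar to the left at (430,345) and its underside to the right. The yellow hook stand is at about (343,224), with the hook pointing toward (327,248). The blue caddy is at (322,332) and the screwdriver at (402,285). I'll enlarge both areas.

Run:
```python
from cell import bot
import cv2,numpy as np
I=bot.capture("top")
# crops 65 x 65 px ->6x
def c(x,y,w,h,f): return cv2.resize(I[y:y+h,x:x+w],None,fx=f,fy=f,interpolation=cv2.INTER_CUBIC)
a=c(286,210,66,66,6); b=c(215,130,66,66,6)
cv2.imwrite("pics/c1.png",np.hstack([a,b]))
```

```text
(no output)
```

View pics/c1.png

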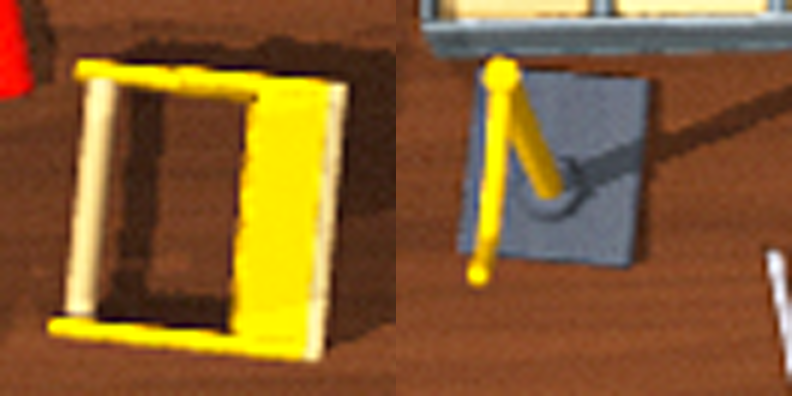

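Left crop: the bar ends are at (100,85) and (82,315), and the underside edge of the top wall runs from (345,87) to (321,358). Right crop: the post top is at (105,76), the hook tip at (82,272) and the post foot at about (155,195).

```bash
cat > h.py <<'E'
from cell import bot
import numpy as np
from scipy.spatial.transform import Rotation as R
np.set_printoptions(precision=4,suppress=True)
def pix(n,u,v,z,T=None):
    "world point at height z seen at pixel u,v"
    m=bot.camera_model(n); f=210/np.tan(np.radians(m['fov_y']/2))
    T=m['pose'] if T is None else T
    d=T[:3,:3]@np.array([(u-m['cx'])/f,(v-m['cy'])/f,1]); c=T[:3,3]
    return c+d*(z-c[2])/d[2]
def proj(n,p,T=None):
    m=bot.camera_model(n); f=210/np.tan(np.radians(m['fov_y']/2))
    T=m['pose'] if T is None else T
    q=T[:3,:3].T@(np.asarray(p)-T[:3,3]); return np.array([m['cx']+f*q[0]/q[2],m['cy']+f*q[1]/q[2]])
def wristT():
    s=bot.read_state();T=np.eye(4);T[:3,:3]=R.from_quat(s['eef_rot']).as_matrix();T[:3,3]=s['position']
    return T@bot.camera_model('wrist')['hand_eye']
E
python3 - <<'E'
from h import *
a=lambda x,y,z:pix("top",286+x/6-.4,210+y/6-.4,z)
b=lambda x,y,z:pix("top",215+x/6-.4,130+y/6-.4,z)
p=a(100,85,.035),a(82,315,.035);print("bar",p,(p[0]+p[1])/2,np.linalg.norm(p[0]-p[1]),np.degrees(np.arctan2(*(p[0]-p[1])[[1,0]])))
p=a(345,87,.07),a(321,358,.07);print("base",p,(p[0]+p[1])/2,np.linalg.norm(p[0]-p[1]),np.degrees(np.arctan2(*(p[0]-p[1])[[1,0]])))
p=b(105,76,.27),b(82,272,.27);print("hook",p,np.linalg.norm(p[0]-p[1]),np.degrees(np.arctan2(*(p[0]-p[1])[[1,0]])));print("foot",b(155,195,.012))
# foot corners
print([b(x,y,.012) for x,y in [(88,70),(255,78),(238,265),(65,250)]])
print("blue",pix("top",322/1.42,332/1.42,.1),"blue stand",pix("top",447/1.42,225/1.42,.1),"sd",pix("top",408/1.42,320/1.42,.02),"sdtip",pix("top",395/1.42,245/1.42,.01))
print(R.from_quat(bot.read_state()['eef_rot']).as_matrix())
E
```

```text
bar (array([ 0.5357, -0.0627,  0.035 ]), array([ 0.4086, -0.0502,  0.035 ])) [ 0.4722 -0.0564  0.035 ] 0.12767340985715747 -5.63157019716234
base (array([ 0.5288, -0.1948,  0.07  ]), array([ 0.3827, -0.1775,  0.07  ])) [ 0.4557 -0.1862  0.07  ] 0.1471525173513605 -6.743568685974405
hook (array([0.7568, 0.1444, 0.27  ]), array([0.6593, 0.156 , 0.27  ])) 0.0981723302835096 -6.806956265065404
foot [0.7545 0.1446 0.012 ]
[array([0.8286, 0.1828, 0.012 ]), array([0.8219, 0.0866, 0.012 ]), array([0.7128, 0.0974, 0.012 ]), array([0.7235, 0.1963, 0.012 ])]
blue [0.5011 0.1817 0.1   ] blue stand [ 0.7421 -0.1062  0.1   ] sd [ 0.5327 -0.0127  0.02  ] sdtip [0.7159 0.0156 0.01  ]
[[ 0.3884 -0.9215 -0.0006]
 [-0.9215 -0.3884  0.0011]
 [-0.0012  0.0001 -1.    ]]
```

Call:
carry_out --rows '[[[1.0,3.5,0],[0,0,-1.8],0],[[1.0,3.5,0],[0,0,-1.8],0],[[1.0,3.5,0],[0,0,-1.8],0],[[1.0,3.5,0],[0,0,-1.8],0],[[1.0,3.5,0],[0,0,-1.8],0],[[1.0,3.5,0],[0,0,-1.8],0],[[1.0,3.5,0],[0,0,-1.8],0],[[1.0,3.5,0],[0,0,-1.8],0]]' --newtons 6

```text
time: 0.82
position: [0.3227, -0.2942, 0.2226]
eef_rot: [0.757, -0.654, 0.0, 0.0]
contact_force: [1.1, 0.1, -0.1]
gripper_width: 0.088
```

Call:
carry_out --rows '[[[1.87,3.0,-0.9],[0,0,-1.85],0],[[1.87,3.0,-0.9],[0,0,-1.85],0],[[1.87,3.0,-0.9],[0,0,-1.85],0],[[1.87,3.0,-0.9],[0,0,-1.85],0],[[1.87,3.0,-0.9],[0,0,-1.85],0],[[1.87,3.0,-0.9],[0,0,-1.85],0],[[1.87,3.0,-0.9],[0,0,-1.85],0],[[1.87,3.0,-0.9],[0,0,-1.85],0]]'

```text
time: 1.48
position: [0.4728, -0.0545, 0.1502]
eef_rot: [-0.666, 0.746, -0.0, 0.0]
contact_force: [0.6, -0.2, 0.7]
gripper_width: 0.0879
```

Call:
carry_out --rows '[[[0,0,0],[0,0,0],0],[[0,0,0],[0,0,0],0],[[0,0,0],[0,0,0],0]]'

```text
time: 1.73
position: [0.4718, -0.0563, 0.1503]
eef_rot: [-0.667, 0.745, 0.0, -0.001]
contact_force: [-0.4, -0.4, -0.3]
gripper_width: 0.088
```

Run:
```python
from h import *
import cv2
T=wristT();I=bot.capture("wrist");s=bot.read_state();print(s['position'],R.from_quat(s['eef_rot']).as_matrix(),s['q'],T)
np.save("T1.npy",T)
for p in [(.5357,-.0627,.035),(.4086,-.0502,.035)]: print(proj("wrist",p,T)*1.42)
cv2.imwrite("pics/w1.png",cv2.resize(I,None,fx=1.42,fy=1.42))
```

```text
[ 0.4717 -0.057   0.1506] [[-0.1113 -0.9938 -0.0006]
 [-0.9938  0.1113 -0.0006]
 [ 0.0006  0.0005 -1.    ]] [ 0.3055  0.2636 -0.3367  2.0138  0.1125  0.8821 -1.7744] [[-0.1115 -0.9481 -0.2978  0.5538]
 [-0.9938  0.1068  0.032  -0.0649]
 [ 0.0015  0.2995 -0.9541  0.3124]
 [ 0.      0.      0.      1.    ]]
[397.0549 194.6404]
[399.581  374.6601]
```

View pics/w1.png

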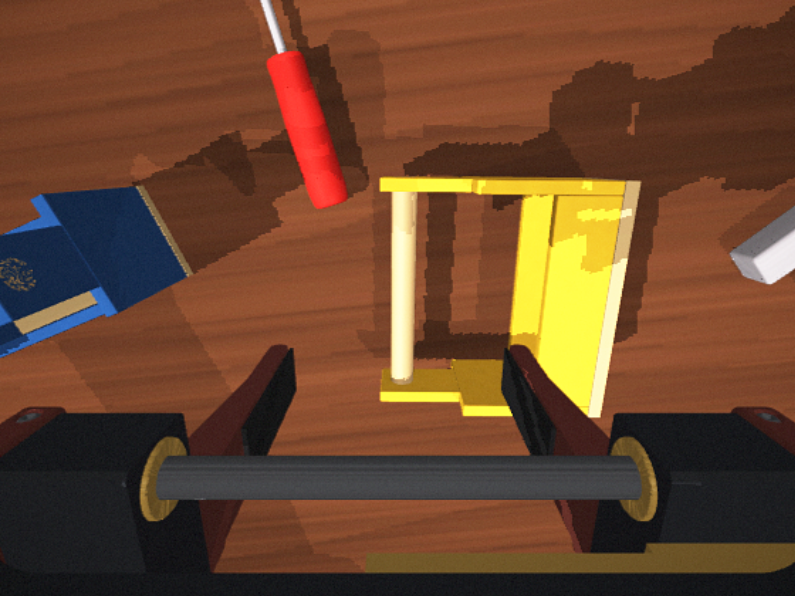

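The wrist view agrees with the top-camera fix: the bar ends are at (404,192) and (401,380), predicted (397,195) and (400,375). The screwdriver and blue caddy are clear of the fingers. I'll descend and grip lightly so the bar can turn in the pads.

Call:
carry_out --rows '[[[0,0,-2.2],[0,0,0],0],[[0,0,-2.2],[0,0,0],0],[[0,0,-2.2],[0,0,0],0],[[0,0,-2.2],[0,0,0],0],[[0,0,-2.2],[0,0,0],0],[[0,0,-2.2],[0,0,0],0],[[0,0,0],[0,0,0],0.5],[[0,0,0],[0,0,0],1]]'

```text
time: 2.45
position: [0.4713, -0.0572, 0.0185]
eef_rot: [-0.666, 0.746, 0.001, -0.001]
contact_force: [-1.0, -0.6, 1.3]
gripper_width: 0.0779
```

Call:
carry_out --rows '[[[0,0,0],[0,0,0],1],[[0,0,0],[0,0,0],1],[[0,0,0],[0,0,0],1],[[0,0,0],[0,0,0],1],[[0,0,0],[0,0,0],1],[[0,0,0],[0,0,0],1]]'

```text
time: 2.95
position: [0.4725, -0.056, 0.0191]
eef_rot: [-0.667, 0.745, -0.0, 0.0]
contact_force: [-0.5, 0.2, 0.4]
gripper_width: 0.0382
```

Run:
```python
import numpy as np
# bar arc about edge, per 9 deg, (outward, up) in cm
t=np.radians(np.arange(0,91,7.5));o=13*np.cos(t)-3.5*np.sin(t);u=3.5*np.cos(t)+13*np.sin(t)
d=np.array([.11,.994]);
for a,b in zip(np.diff(o),np.diff(u)): print(np.round([a*d[0],a*d[1],b],2))
```

```text
[-0.06 -0.56  1.67]
[-0.09 -0.78  1.58]
[-0.11 -0.97  1.46]
[-0.13 -1.16  1.32]
[-0.15 -1.32  1.16]
[-0.16 -1.46  0.98]
[-0.17 -1.57  0.78]
[-0.18 -1.66  0.56]
[-0.19 -1.72  0.34]
[-0.19 -1.75  0.11]
[-0.19 -1.75 -0.12]
[-0.19 -1.72 -0.35]
```

Call:
carry_out --rows '[[[0,0,0],[0,0,0],1],[[0,0,0],[0,0,0],1],[[0,0,0],[0,0,0],1],[[0,0,0],[0,0,0],1],[[0,0,0],[0,0,0],1],[[0,0,0],[0,0,0],1]]'

```text
time: 3.45
position: [0.4722, -0.0564, 0.0186]
eef_rot: [-0.667, 0.745, -0.0, -0.0]
contact_force: [-0.8, -2.6, 0.1]
gripper_width: 0.0155
```

Call:
carry_out --rows '[[[-0.03,-0.28,0.84],[0,0,0],1],[[-0.03,-0.28,0.84],[0,0,0],1],[[-0.05,-0.39,0.79],[0,0,0],1],[[-0.05,-0.39,0.79],[0,0,0],1],[[-0.05,-0.48,0.73],[0,0,0],1],[[-0.05,-0.48,0.73],[0,0,0],1],[[-0.06,-0.58,0.66],[0,0,0],1],[[-0.06,-0.58,0.66],[0,0,0],1]]'

```text
time: 4.12
position: [0.4686, -0.091, 0.08]
eef_rot: [-0.667, 0.745, -0.0, 0.0]
contact_force: [0.0, 1.9, -0.4]
gripper_width: 0.0158
```

Run:
```python
from h import *
import cv2
I=bot.capture("scene");print(bot.read_state()['position'],bot.read_state()['gripper_width'])
cv2.imwrite("pics/s1.png",cv2.resize(I[130:330,150:420],None,fx=2.5,fy=2.5))
```

```text
[ 0.469  -0.0925  0.0809] 0.015841745846144964
```

View pics/s1.png

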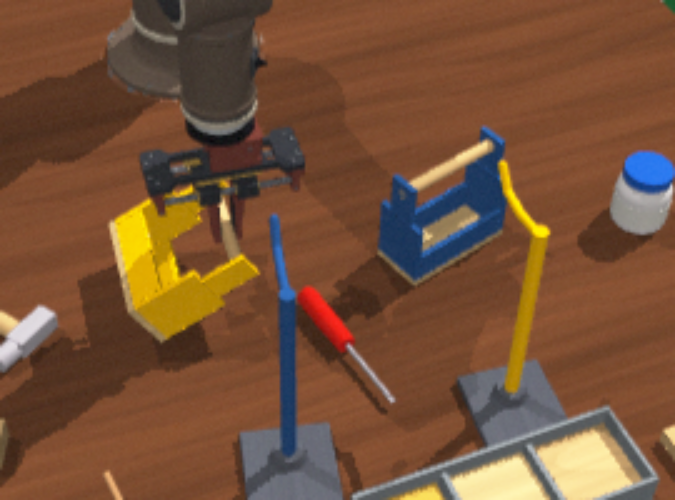

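The picture shows the bar at about (230,230) held in the fingers, and the caddy tilting up about 30° on its edge as planned. I'll continue along the arc.

Call:
carry_out --rows '[[[-0.07,-0.66,0.58],[0,0,0],1],[[-0.07,-0.66,0.58],[0,0,0],1],[[-0.08,-0.73,0.49],[0,0,0],1],[[-0.08,-0.73,0.49],[0,0,0],1],[[-0.08,-0.79,0.39],[0,0,0],1],[[-0.08,-0.79,0.39],[0,0,0],1],[[-0.09,-0.83,0.28],[0,0,0],1],[[-0.09,-0.83,0.28],[0,0,0],1]]'

```text
time: 4.83
position: [0.462, -0.1518, 0.1145]
eef_rot: [-0.667, 0.745, -0.0, -0.0]
contact_force: [-0.8, 1.3, 2.1]
gripper_width: 0.0157
```

Call:
carry_out --rows '[[[-0.09,-0.86,0.17],[0,0,0],1],[[-0.09,-0.86,0.17],[0,0,0],1],[[-0.09,-0.88,0.06],[0,0,0],1],[[-0.09,-0.88,0.06],[0,0,0],1],[[-0.1,-0.88,-0.06],[0,0,0],1],[[-0.1,-0.88,-0.06],[0,0,0],1],[[-0.1,-0.86,-0.17],[0,0,0],1],[[-0.1,-0.86,-0.17],[0,0,0],1]]'

```text
time: 5.5
position: [0.454, -0.2216, 0.1135]
eef_rot: [-0.667, 0.745, 0.0, -0.0]
contact_force: [-1.0, -0.0, -0.5]
gripper_width: 0.0156
```

Call:
carry_out --rows '[[[0,0,0],[0,0,0],1],[[0,0,0],[0,0,0],1],[[0,0,0],[0,0,0],1]]'

```text
time: 5.75
position: [0.4542, -0.2203, 0.1137]
eef_rot: [-0.667, 0.745, 0.0, -0.0]
contact_force: [-3.0, -1.3, 1.8]
gripper_width: 0.0159
```

Run:
```python
from h import *
import cv2
I=bot.capture("scene");print(bot.read_state()['position'],bot.read_state()['gripper_width'])
cv2.imwrite("pics/s2.png",cv2.resize(I[130:330,130:400],None,fx=2.5,fy=2.5))
```

```text
[ 0.4542 -0.2201  0.1137] 0.015794119030764605
```

View pics/s2.png

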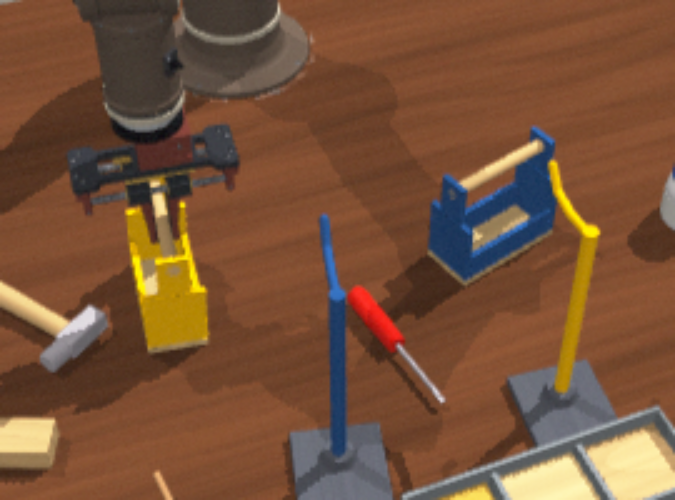

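It now stands upright at (165,290), bar on top between the fingers. I'll release, back off, wait, and check with the wrist camera.

Call:
carry_out --rows '[[[0,0,0],[0,0,0],0],[[0,0,0],[0,0,0],0],[[0,0,0],[0,0,0],0],[[0,0,0],[0,0,0],0],[[0,0,0],[0,0,0],0],[[0,0,0],[0,0,0],0],[[0,0,0],[0,0,0],0],[[0,0,0],[0,0,0],0]]'

```text
time: 6.47
position: [0.4545, -0.2203, 0.1139]
eef_rot: [-0.667, 0.745, -0.0, 0.0]
contact_force: [-0.7, -0.2, 0.4]
gripper_width: 0.0657
```

Call:
carry_out --rows '[[[-0.8,0.1,2],[0,0,0],0],[[-0.8,0.1,2],[0,0,0],0],[[-0.8,0.1,2],[0,0,0],0],[[-0.8,0.1,2],[0,0,0],0],[[0,0,0],[0,0,0],0],[[0,0,0],[0,0,0],0],[[0,0,0],[0,0,0],0],[[0,0,0],[0,0,0],0]]'

```text
time: 7.13
position: [0.4223, -0.2161, 0.1929]
eef_rot: [-0.667, 0.745, 0.001, -0.0]
contact_force: [-0.3, -0.6, -0.0]
gripper_width: 0.0879
```

Run:
```python
from h import *
import cv2
T=wristT();I=bot.capture("wrist");s=bot.read_state();print(s['position'])
np.save("T2.npy",T);m=np.array([.4542,-.2205,.13]);d=np.array([.994,-.11,0])
for k in (-.067,.067): print(proj("wrist",m+k*d,T)*1.42)
cv2.imwrite("pics/w2.png",cv2.resize(I,None,fx=1.42,fy=1.42))
```

```text
[ 0.4222 -0.2161  0.1928]
[400.1018 372.9796]
[399.9058 129.2071]
```

View pics/w2.png

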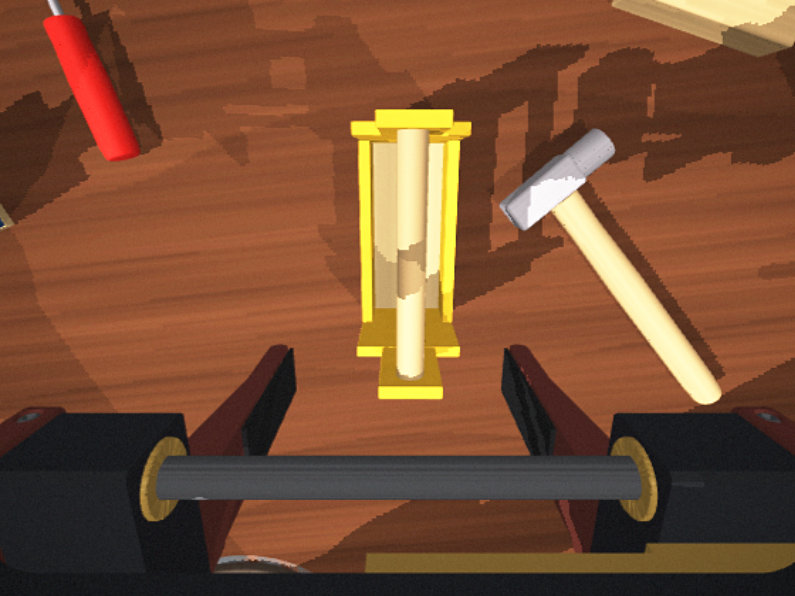

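The caddy stands free and upright. The bar ends are at (410,375) and (413,128), about 5 mm to -y of where I expected, with the yaw as expected. I'll regrip firmly 33 mm off the middle so the hook can go at mid-bar.

Call:
carry_out --rows '[[[0,-0.5,0],[0,0,0],0],[[0,0,-2],[0,0,0],0],[[0,0,-2],[0,0,0],0],[[0,0,-2],[0,0,0],0],[[0,0,-2],[0,0,0],0],[[0,0,0],[0,0,0],1],[[0,0,0],[0,0,0],1],[[0,0,0],[0,0,0],1]]' --newtons 50

```text
time: 7.85
position: [0.4229, -0.2216, 0.1144]
eef_rot: [-0.667, 0.745, -0.0, 0.0]
contact_force: [-0.3, 0.2, -0.5]
gripper_width: 0.0708
```

Call:
carry_out --rows '[[[0,0,0],[0,0,0],1],[[0,0,0],[0,0,0],1],[[0,0,0],[0,0,0],1],[[0,0,0],[0,0,0],1],[[0,0,0],[0,0,0],1],[[0,0,0],[0,0,0],1],[[0,0,0],[0,0,0],1],[[0,0,0],[0,0,0],1]]'

```text
time: 8.52
position: [0.4224, -0.2214, 0.1139]
eef_rot: [-0.667, 0.745, -0.0, -0.0]
contact_force: [-0.6, -1.1, 0.9]
gripper_width: 0.0177
```

Call:
carry_out --rows '[[[0,0,0],[0,0,0],1],[[0,0,0],[0,0,0],1],[[0,0,1],[0,0,0],1],[[0,0,2],[0,0,0],1],[[0,0,2],[0,0,0],1],[[0,0,2],[0,0,0],1],[[0,0,2],[0,0,0],1],[[0,0,2],[0,0,0],1]]'

```text
time: 9.18
position: [0.4218, -0.2209, 0.225]
eef_rot: [-0.667, 0.745, 0.001, -0.0]
contact_force: [0.3, -0.4, -3.5]
gripper_width: 0.0148
```

Call:
carry_out --rows '[[[0,2.2,0.6],[0,0,5.6],1],[[0,2.2,0.6],[0,0,5.6],1],[[0,2.2,0.6],[0,0,5.6],1],[[0,2.2,0.6],[0,0,5.6],1],[[0,2.2,0.6],[0,0,5.6],1],[[0,2.2,0.6],[0,0,5.6],1],[[0,2.2,0.6],[0,0,5.6],1],[[0,2.2,0.6],[0,0,5.6],1]]'

```text
time: 9.85
position: [0.4216, -0.0441, 0.2723]
eef_rot: [0.902, -0.433, -0.0, 0.0]
contact_force: [-0.1, -0.3, -3.7]
gripper_width: 0.015
```

Call:
carry_out --rows '[[[0,2.3,0.6],[0,0,5.6],1],[[0,2.3,0.6],[0,0,5.6],1],[[0,2.3,0.6],[0,0,5.6],1],[[0,2.3,0.1],[0,0,5.6],1],[[0,2.3,0],[0,0,5.6],1],[[0,2.3,0],[0,0,5.6],1],[[0,2.3,0],[0,0,5.6],1],[[0,2.0,0],[0,0,5.6],1]]'

```text
time: 10.52
position: [0.4216, 0.1371, 0.2912]
eef_rot: [0.998, -0.056, -0.0, 0.0]
contact_force: [-0.4, -0.4, -3.4]
gripper_width: 0.0151
```

Call:
carry_out --rows '[[[2,0,0],[0,0,0],1],[[2,0,0],[0,0,0],1],[[2,0,0],[0,0,0],1],[[2,0,0],[0,0,0],1],[[2,0,0],[0,0,0],1],[[2,0,0],[0,0,0],1],[[0,0,0],[0,0,0],1],[[0,0,0],[0,0,0],1]]'

```text
time: 11.18
position: [0.5423, 0.1354, 0.2902]
eef_rot: [0.998, -0.059, -0.001, 0.0]
contact_force: [-0.5, 0.2, -3.7]
gripper_width: 0.0151
```

Run:
```python
from h import *
import cv2
T=wristT();I=bot.capture("wrist");J=bot.capture("scene");s=bot.read_state();p=s['position'];M=R.from_quat(s['eef_rot']).as_matrix();print(p,np.degrees(np.arctan2(M[1,0],M[0,0])),s['q'],s['gripper_width'])
np.save("T3.npy",T)
for k in (-.035,.032,.099): print(proj("wrist",p+[0,0,.0164]-k*M[:,1],T))
for q in ([.7568,.1444,.27],[.6593,.156,.27]): print(proj("wrist",q,T))
a=cv2.resize(I,(450,338));b=cv2.resize(J[80:290,240:450],(338,338))
cv2.imwrite("pics/w3.png",np.hstack([a,b]))
```

```text
[0.5414 0.1358 0.2907] -6.711548522096721 [ 0.1998  0.3216 -0.6821  1.6311  0.2101  1.2653 -0.6383] 0.014968902918295272
[278.8897 327.0599]
[278.3532 218.2784]
[277.6564  76.983 ]
[616.9138 195.9499]
[460.6847 196.0415]
```

View pics/w3.png

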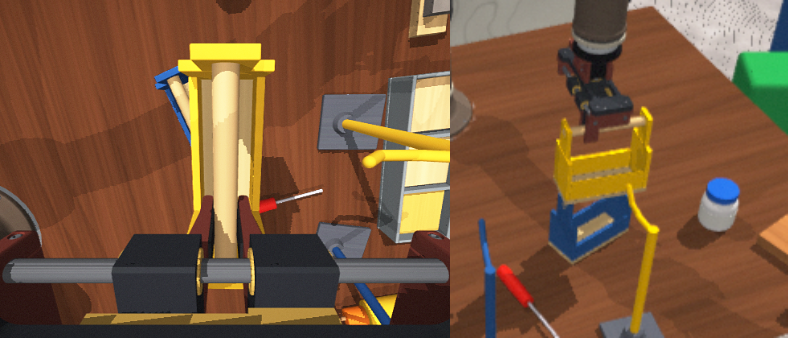

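The hook tip shows at (463,198) in full-frame pixels, predicted (461,196), and the far bar end sits where predicted. The caddy hangs level in the grip. I'll slide it over the hook and lower it.

Call:
carry_out --rows '[[[1.86,-0.2,0],[0,0,0],1],[[1.86,-0.2,0],[0,0,0],1],[[1.86,-0.2,0],[0,0,0],1],[[1.86,-0.2,0],[0,0,0],1],[[1.86,-0.2,0],[0,0,0],1],[[1.86,-0.2,0],[0,0,0],1],[[1.86,-0.2,0],[0,0,0],1],[[1.86,-0.2,0],[0,0,0],1]]'

```text
time: 11.95
position: [0.6912, 0.1196, 0.2913]
eef_rot: [0.998, -0.059, -0.0, 0.0]
contact_force: [-0.8, 0.3, -3.1]
gripper_width: 0.0151
```

Call:
carry_out --rows '[[[0,0,0],[0,0,0],1],[[0,0,-0.8],[0,0,0],1],[[0,0,-0.8],[0,0,0],1],[[0,0,-0.8],[0,0,0],1],[[0,0,-0.8],[0,0,0],1],[[0,0,-0.5],[0,0,0],1],[[0,0,-0.3],[0,0,0],1],[[0,0,0],[0,0,0],1]]'

```text
time: 12.62
position: [0.6908, 0.1194, 0.25]
eef_rot: [0.998, -0.059, -0.001, 0.0]
contact_force: [0.1, -0.5, -3.1]
gripper_width: 0.0151
```

Run:
```python
from h import *
import cv2
T=wristT();I=bot.capture("wrist");J=bot.capture("scene");s=bot.read_state();p=s['position'];print(p,s['contact_force'],s['torque'])
a=cv2.resize(I,(450,338));b=cv2.resize(J[80:290,240:450],(338,338))
cv2.imwrite("pics/w4.png",np.hstack([a,b]))
```

```text
[0.6913 0.1197 0.2511] [-0.3081 -0.5032 -2.7436] [-0.1072 -0.0928 -0.0494]
```

View pics/w4.png

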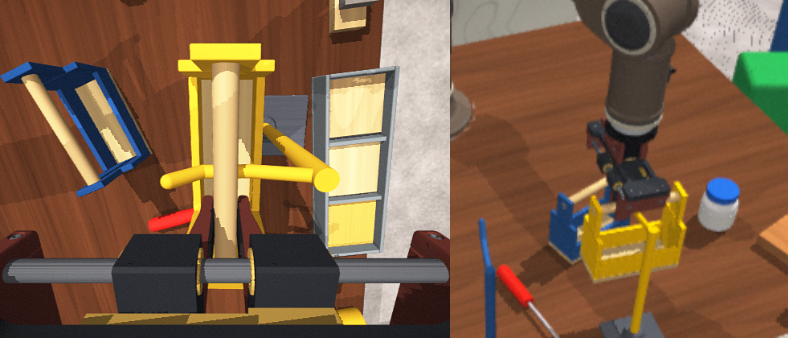

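The hook passes under the bar at about (226,172), its projected middle. I'll lower it until the weight transfers.

Call:
carry_out --rows '[[[0,0,-0.2],[0,0,0],1],[[0,0,0],[0,0,0],1],[[0,0,-0.15],[0,0,0],1],[[0,0,0],[0,0,0],1],[[0,0,0],[0,0,0],1]]'

```text
time: 13.13
position: [0.6913, 0.1196, 0.2473]
eef_rot: [0.998, -0.059, -0.0, 0.0]
contact_force: [0.2, -0.1, -3.1]
gripper_width: 0.0152
```

Call:
carry_out --rows '[[[0,0,-0.15],[0,0,0],1],[[0,0,0],[0,0,0],1],[[0,0,0],[0,0,0],1]]'

```text
time: 13.38
position: [0.6914, 0.1197, 0.2464]
eef_rot: [0.998, -0.059, 0.0, -0.0]
contact_force: [-0.2, -0.5, -0.2]
gripper_width: 0.0147
```

Call:
carry_out --rows '[[[0,0,-0.1],[0,0,0],1],[[0,0,0],[0,0,0],1],[[0,0,0],[0,0,0],1]]'

```text
time: 13.63
position: [0.6915, 0.1195, 0.2458]
eef_rot: [0.998, -0.059, 0.001, -0.0]
contact_force: [-2.6, -2.6, 5.0]
gripper_width: 0.0147
```

Weight is on the hook (Fz went from -3 to +5). Release, then withdraw straight up.

Call:
carry_out --rows '[[[0,0,0.1],[0,0,0],0.8],[[0,0,0],[0,0,0],0.75],[[0,0,0],[0,0,0],0.7],[[0,0,0],[0,0,0],0.6],[[0,0,0],[0,0,0],0.5],[[0,0,0],[0,0,0],0.5],[[0,0,0],[0,0,0],0.5],[[0,0,0],[0,0,0],0.5]]'

```text
time: 14.3
position: [0.6913, 0.1197, 0.2458]
eef_rot: [0.998, -0.059, 0.0, -0.0]
contact_force: [-0.1, -0.1, -0.2]
gripper_width: 0.0439
```

Call:
carry_out --rows '[[[0,0,0.7],[0,0,0],0.5],[[0,0,1.5],[0,0,0],0.5],[[0,0,2],[0,0,0],0.5],[[0,0,2],[0,0,0],0.5],[[0,0,2],[0,0,0],0.5],[[0,0,2],[0,0,0],0.5],[[0,0,2],[0,0,0],0.5],[[0,0,0],[0,0,0],0.5]]'

```text
time: 14.97
position: [0.6922, 0.1204, 0.3732]
eef_rot: [0.998, -0.059, 0.003, -0.001]
contact_force: [-0.1, -0.6, -0.9]
gripper_width: 0.0437
```

Call:
carry_out --rows '[[[0,0,0],[0,0,0],0.5],[[0,0,0],[0,0,0],0.5],[[0,0,0],[0,0,0],0.5],[[0,0,0],[0,0,0],0.5],[[0,0,0],[0,0,0],0.5],[[0,0,0],[0,0,0],0.5],[[0,0,0],[0,0,0],0.5],[[0,0,0],[0,0,0],0.5]]'

```text
time: 15.63
position: [0.6913, 0.1196, 0.3677]
eef_rot: [0.998, -0.059, -0.0, 0.0]
contact_force: [0.1, 0.4, 0.2]
gripper_width: 0.0439
```

```bash
cat > look.py <<'E'
from h import *
import cv2,sys
T=wristT();I=bot.capture("wrist");J=bot.capture("scene");s=bot.read_state();print(s['position'],s['contact_force'])
print(proj("wrist",[.694,.152,.263],T)*450/560)
a=cv2.resize(I,(450,338));b=cv2.resize(J[80:290,240:450],(338,338))
cv2.imwrite(f"pics/{sys.argv[1]}.png",np.hstack([a,b]))
if len(sys.argv)>2: print(cv2.absdiff(J,cv2.imread("pics/j.png"))[100:300,240:450].max())
cv2.imwrite("pics/j.png",J)
E
python3 look.py w5
```

```text
[0.6913 0.1196 0.3678] [-0.3926  0.5609 -0.8814]
[224.3634 139.975 ]
```

View pics/w5.png

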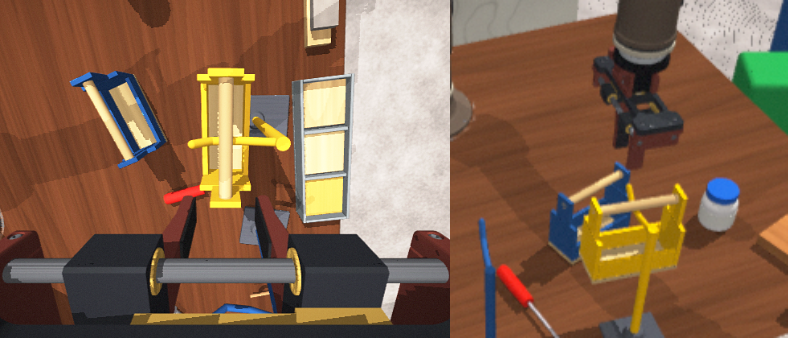

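The caddy hangs level, free of the gripper, with the bar over the hook at about (226,142); the seat projects to (224,140). I'll let it settle, check it's still, and hand in.

Call:
carry_out --rows '[[[0,0,0],[0,0,0],0.5],[[0,0,0],[0,0,0],0.5],[[0,0,0],[0,0,0],0.5],[[0,0,0],[0,0,0],0.5],[[0,0,0],[0,0,0],0.5],[[0,0,0],[0,0,0],0.5],[[0,0,0],[0,0,0],0.5],[[0,0,0],[0,0,0],0.5]]'

```text
time: 16.4
position: [0.6913, 0.1196, 0.3678]
eef_rot: [0.998, -0.059, 0.0, 0.0]
contact_force: [-0.3, 0.1, 0.4]
gripper_width: 0.0442
```

Call:
carry_out --rows '[[[0,0,0],[0,0,0],0.5],[[0,0,0],[0,0,0],0.5],[[0,0,0],[0,0,0],0.5],[[0,0,0],[0,0,0],0.5],[[0,0,0],[0,0,0],0.5],[[0,0,0],[0,0,0],0.5],[[0,0,0],[0,0,0],0.5],[[0,0,0],[0,0,0],0.5]]'

```text
time: 17.07
position: [0.6913, 0.1196, 0.3679]
eef_rot: [0.998, -0.059, 0.0, -0.0]
contact_force: [0.4, -0.1, 0.7]
gripper_width: 0.044
```

```bash
python3 look.py w6 d; python3 look.py w7 d
```

```text
[0.6913 0.1196 0.3678] [-0.0918  0.0755  0.571 ]
[224.3126 139.9854]
63
[0.6913 0.1196 0.3678] [-0.3017  0.7127 -0.4351]
[224.3401 139.9454]
52
```

View pics/w7.png

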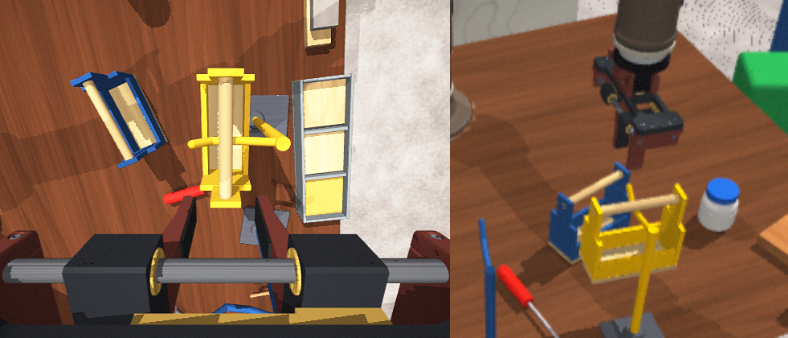

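The caddy looks unchanged, but the peak pixel difference (52) could be a small swing or just image noise. There's time, so I'll wait longer and compare it with a static patch.

Call:
carry_out --rows '[[[0,0,0],[0,0,0],0.5],[[0,0,0],[0,0,0],0.5],[[0,0,0],[0,0,0],0.5],[[0,0,0],[0,0,0],0.5],[[0,0,0],[0,0,0],0.5],[[0,0,0],[0,0,0],0.5],[[0,0,0],[0,0,0],0.5],[[0,0,0],[0,0,0],0.5]]'

```text
time: 17.93
position: [0.6913, 0.1196, 0.3678]
eef_rot: [0.998, -0.059, -0.0, 0.0]
contact_force: [0.7, 0.2, 0.3]
gripper_width: 0.0443
```

Call:
carry_out --rows '[[[0,0,0],[0,0,0],0.5],[[0,0,0],[0,0,0],0.5],[[0,0,0],[0,0,0],0.5],[[0,0,0],[0,0,0],0.5],[[0,0,0],[0,0,0],0.5],[[0,0,0],[0,0,0],0.5],[[0,0,0],[0,0,0],0.5],[[0,0,0],[0,0,0],0.5]]'

```text
time: 18.6
position: [0.6913, 0.1196, 0.3679]
eef_rot: [0.998, -0.059, 0.0, -0.0]
contact_force: [0.1, 0.1, -0.9]
gripper_width: 0.0438
```

Run:
```python
from h import *
import cv2
F=[cv2.cvtColor(bot.capture("scene"),cv2.COLOR_BGR2GRAY).astype(float) for _ in range(8)]
for n,(y0,y1,x0,x1) in {"caddy":(194,256,320,390),"blue stand+tub":(180,240,395,450)}.items():
    print(n,[np.round(cv2.phaseCorrelate(F[0][y0:y1,x0:x1],f[y0:y1,x0:x1])[0],3).tolist() for f in F[1:]],[round(np.abs(f-F[0])[y0:y1,x0:x1].max()) for f in F[1:]])
```

```text
caddy [[-0.015, 0.019], [0.013, 0.023], [0.007, 0.013], [0.063, 0.018], [0.033, 0.02], [-0.004, 0.019], [0.02, 0.005]] [25, 24, 48, 50, 49, 50, 50]
blue stand+tub [[-0.018, 0.001], [0.041, -0.059], [-0.001, 0.002], [-0.02, 0.006], [0.035, -0.007], [0.065, 0.008], [0.037, -0.018]] [7, 9, 7, 9, 9, 11, 7]
```

Over 0.35 s the caddy shifts less than 0.07 px, the same as the static patch (under about 0.1 mm). It is at rest, so I'll hand in.

```bash
python3 -c "
from cell import bot
bot.job_done();print(bot.read_state()['time'])"
```

```text
the job is handed in; nothing more can be done
the job is handed in; nothing more can be done
```

The yellow caddy now hangs on the yellow hook, level and released, and the job was handed in at about 19 s; no verdict is reported. I tipped it upright with a light grip on the bar, let it go and backed off for about half a second. Then I regripped it 33 mm off the middle, turned it 90°, slid it over the hook and lowered it until the hook took its weight.

**Last checks:**
- **Position:** the bar crosses the hook within about 2 px of where the seat should appear in the wrist view.
- **Weight on the hook:** the downward load on the wrist went from about 3 N to zero while lowering, and stayed near zero after release.
- **At rest:** pictures over 0.35 s showed no measurable movement, under 0.1 px and the same as a static patch. Single-pixel differences on the caddy (up to 50) were larger than on that patch (up to 11). I did not trace these; they may be a very small residual rocking.
- **Other things:** I moved nothing else on purpose. The blue caddy, screwdriver and glue tub looked unmoved in the last pictures. The hammer and offcut were not in the last view, but the arm never came near them while low.

**One disagreement:** after the upright release the bar was about 5 mm to the side of where I expected. I allowed for that when regripping.

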